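# Fit the focus arm and press the exposure bar

## Robot

A 6-joint arm with a two-finger parallel gripper is mounted at the origin on the work surface. World frame = base frame: x ahead of the robot, y to its left, z up, the work surface at z = 0. Lengths are in mm, angles in rad, forces in N, time in s.
With the tool pointing down it reaches from about 325 to 875 mm from the base axis. Payload 4.4 kg.
Tool frame: the origin (TCP) lies on the centre line of the jaws, within the pads' length; the fingertips stand 11 mm ahead of it and the grasp point (between the pads) lies 8 mm behind it; z points along the fingers, y is the direction in which the jaws open and shut (so a half turn about z gives the same grasp; the last joint's range is limited). The gripper opens to 85 mm and grips with 20 to 120 N. Pads are 22 mm wide; open, the fingers measure 114 mm over their backs; the gripper's body (76 mm by 85 mm) begins 54 mm behind the grasp point. The pads swing forward as they close: fully open they stand 13 mm farther back than shut.
Start: joints at [-1.462, 0.207, 1.542, -0, 1.393, -0.15], TCP at [147.697, -555.709, 242.282] pointing down, gripper open.
Joint ranges: [-2.73, 2.73], [-0.86, 2.22], [0.23, 2.46], [-1.11, 4.25], [0.08, 2.63], [-2.82, 2.82]. Speed limits (rad/s): [2.79, 2.79, 3.14, 3.14, 3.14, 3.14].

## Interface

Orientations are given as [roll, pitch, yaw] about the fixed x, y, z axes, in that order (R = Rz(yaw) Ry(pitch) Rx(roll)).
In Python, from rig import observe, viewer, robot gives the robot as it stands. The module is installed in compiled form; this text tells all that it offers.
- The arm moves only by the tool arm_command, never from a script. Its argument "commands" is a list of rows, each an object with "grip": the gripper's target within -1 to 1 (fully open at 1, half-way at 0, shut at -1); "delta_pos": the shift along the tool's x, y, z in cm, a list of three; "spin": the turn about the tool's z in rad. In form: [{"grip": grip, "delta_pos": [x, y, z], "spin": spin}, ...]. A call has exactly 5 rows; each row is the pose to reach, as a shift and turn from the pose commanded when the call began, along the tool's axes at that moment; what a row does not reach only later rows make up. A row lasts 1/8 s, in which the tool goes at most 62.5 mm and 10.7 degrees, less where a joint would pass 70% of its speed; a pose out of reach is approached as far as the arm can. A call with a gripper value outside its range is refused whole. The fingers move at their own pace and stop on an object; "force" is the grip in N (left out, the last holds). Time passes only in rows, so rows that repeat a pose let the fingers close, or fill a call up. It gives the time, the measured TCP pose, the force and the opening at its end, in the units of the state.
- observe(): the state, without advancing time (a new reading comes with each control period).
- viewer.camera(name): name is "side" or "top"; returns the picture (384x512x3 uint8, red, green, blue); there is no depth.
- viewer.get_calibration(name): a dict with "K" (3x3 intrinsics, pixels), "extrinsics" (4x4, takes a point from camera to world coordinates). Camera axes: x right, y down, z forward; pixel columns grow to the right and rows downward; lengths in mm; the calibration is good to about 2 mm. A picture is of the moment at which its call begins. get_calibration takes no time and is no camera call.
- robot.finish_job(): hands the job in, once; it reports no verdict.
The state is a dict: "t": time; "q": joint angles; "dq": joint speeds; "tau": joint torques, N m; "tool_pos": TCP position; "ee_rot": TCP orientation; "contact_force": force on the tool from outside, world axes, zero at the start; "ft_torque": the same for the moment, N m; "gripper_width": opening from 0.0 (shut) to 1.0 (fully open).
Only numpy, scipy, OpenCV 4.12 (cv2) and the standard library are available. Lean on these libraries where they do the work, as an engineer would, in place of code of your own. Each camera call takes 0.05 s, during which the arm holds its last target. There are 200 camera calls.

## Task

The copy stand's focus arm is parked with its hub under the low cover, only its tail sticking out: draw it out, set it down on the clear table, take it again by the hub, and seat it fully home on the flatted shaft of the focus drive with its tail under the guard. Then make the exposure: press the long bar switch at its middle so that both ends go down evenly, hold it fully down for about a second, and let it spring back up. Never force the bar down lopsided, and leave the other things on the table where they are.

Things in the scene. Friction and masses are not known exactly. Their poses are not given: they have to be found in the camera images.
- focus_arm: bare aluminium arm, 170 mm long, 0.16 to 0.26 kg, lying flat on the table at the start, hub under the cover, tail sticking out. Origin: on the hub's bore axis at the underside; x runs from hub to tail, z up. Tail: straight bar 24 mm wide, 16 mm high, x = 22 to 116 mm, ending in a round boss 32 mm wide, 16 mm high, centred at x = 132 mm (tip at 148 mm).
- hub_top (a point): top of the focus arm's hub, on the bore axis. The hub is 44 x 44 mm square, sides parallel to the arm's x and y, 34 mm high. Its D-shaped through bore is 25 mm in diameter with the flat 7.5 mm from the axis, on the tail (+x) side.
- tail_grip (a point): point on the focus arm's tail bar, 105 mm from the bore axis towards the tail and 8 mm above the underside: where the parked arm can be gripped across its 24 mm width.
- park_cover: fixed grey cover, 96 mm wide in y, 48 mm high, from its mouth at x = -52 mm to its outer back at x = +41 mm. Origin on the table. Inside it is 84 mm wide, 42 mm high, without a floor: the arm lies on the table. The parked hub is centred within 9 mm of the origin; the tail points along the cover's -x within 0.12 rad.
- cover_mouth (a point): middle of the cover's open mouth, at table level, 52 mm from the cover's origin; the cover is closed on its other sides and on top.
- focus_drive: fixed dark grey gearbox, x from -35 to 165 mm, y from -65 to 65 mm, flat top 40 mm above the table. Origin on the table under the axis of its upright steel shaft. The seated arm lies flat on the top with its x along the drive's x, its tail under the guard.
- shaft_foot (a point): on the shaft's axis at the gearbox's flat top; the arm's origin comes here when fully home. The shaft rises 24 mm above it (to 64 mm above the table): D-shaped, 22 mm diameter, its flat 6 mm from the axis on the drive's +x side (towards the guard), the uppermost 7 mm tapered.
- guard_edge (a point): middle of the top front edge of the grey guard plate on the drive, which covers the tail's place: x = 45 to 160 mm and y = -60 to 60 mm in the drive's frame, underside 94 mm and top 98 mm above the table. Two 14 mm square posts at x = 153 mm, y = +-53 mm carry it; otherwise it is open beneath at front and sides.
- bar_switch: fixed black housing of the bar switch, x from -45 to 55 mm, y from -113 to 113 mm, 36 mm high. Origin on the table under the middle of the bar; the bar runs along y. A 12 mm thick cheek, 61 mm high, stands beyond each end of the bar (y = +-106 mm), hinge brackets 63 mm high along its +x side.
- bar_mid (a point): middle of the top face of the bare steel bar (190 mm long in y, 30 mm wide in x), about 68 mm above the table at rest; it moves with the bar.
- bar_press (a joint): how far the bar is pressed, rad: 0 up (at rest), 0.16 at the stop; fully down counts from 0.12. The hinge lies 55 mm behind the bar (+x) and parallel to it, so its middle goes down 55 mm per rad, 8.8 mm in all. A spring brings it back up; it takes about 2 N at first and about 5 N near the stop.
- bar_rock (a joint): how lopsided the bar is, rad, -0.08 to 0.08: 0 with both ends level, positive with its +y end higher. Sprung at 5 N m per rad: pressing off the middle tips it. Even means within 0.02 (ends less than 4 mm apart in height).
- lens: camera lens standing upright, black, 60 mm diameter, 75 mm tall, origin at the centre of its underside; to be left where it is
- film_canister: bare metal cylinder standing upright, 56 mm diameter, 52 mm tall, origin at the centre of its underside; to be left where it is
- cleaner_bottle: white bottle standing upright, 48 mm diameter, 130 mm tall, origin at the centre of its underside; to be left where it is
- light_meter: black flat box, 70 x 60 x 22 mm, with a white dial (26 mm high over all), origin at the centre of its underside; to be left where it is
- dust_brush: hand brush lying flat along its own x, under 220 mm long, origin at the centre of its underside; to be left where it is
- loupe: black waisted magnifier standing upright, 60 mm diameter, 50 mm tall, origin at the centre of its underside; to be left where it is
Mind the look-alikes: they are no part of the job. Leave any yellow look-alike of the focus_arm alone. What is shaped like the focus_drive but turquoise is not meant.

How it is judged:
By the outcome, as a careful person would: the job done as asked, in the order asked, and still so for the second after the job is handed in, with the robot touching nothing.
It also fails if it takes over 72 s, if anything falls off the work surface, if the arm or the gripper's body presses on something with over 40 N, if the wrist force passes 120 N, or if a joint passes its speed limit or range.

## Working session

There is one attempt and no reset: what is moved stays moved. The work goes in short steps, Python scripts to look and compute and a tool call to move; the robot and the scene stay as the last step left them, time stands still between calls to the robot, and variables do not carry over. Pictures are saved under pics/ and viewed, on a budget of 10 in all, crops included, one or two more only if the job needs it, and the job is handed in when it is done.

Besides the shell and the picture viewer there is one more tool, called after ">>>" as name(argument=value, ...), one argument or row to a line, values as JSON. arm_command: Moves the arm, as the interface text tells. Its arguments: {"type":"object","properties":{"commands":{"type":"array","items":{"type":"object","properties":{"grip":{"type":"number"},"delta_pos":{"type":"array","items":{"type":"number"}},"spin":{"type":"number"}}}},"force":{"type":"number"}},"required":["commands"]}

```bash
mkdir -p pics
cat > h.py <<'E'
import numpy as np, cv2
from rig import observe, viewer, robot
def cal(n):
    c=viewer.get_calibration(n); return np.array(c["K"]),np.array(c["extrinsics"])
def snap(n,f):
    im=viewer.camera(n)[:,:,::-1].copy(); cv2.imwrite(f,im); return im
def ray(n,uv,z):
    K,E=cal(n); d=E[:3,:3]@np.linalg.inv(K)@[uv[0],uv[1],1]; o=E[:3,3]
    return o+d*(z-o[2])/d[2]
def proj(n,p):
    K,E=cal(n); q=K@(E[:3,:3].T@(np.array(p,float)-E[:3,3])); return q[:2]/q[2]
E
python3 - <<'E'
from h import *
a=snap("top","pics/top0.png");b=snap("side","pics/side0.png")
cv2.imwrite("pics/top0b.png",cv2.resize(a,(800,600),interpolation=cv2.INTER_CUBIC))
cv2.imwrite("pics/side0b.png",cv2.resize(b,(800,600),interpolation=cv2.INTER_CUBIC))
for n in("top","side"):
    K,E=cal(n);print(n,K.round(1).tolist(),E.round(3).tolist())
print(observe())
E
```

```text
top [[424.8, 0.0, 261.1], [0.0, 424.8, 190.9], [0.0, 0.0, 1.0]] [[-0.02, -0.979, 0.204, 40.557], [-1.0, 0.021, 0.001, -17.06], [-0.005, -0.204, -0.979, 1838.677], [0.0, 0.0, 0.0, 1.0]]
side [[408.4, 0.0, 257.5], [0.0, 408.4, 190.1], [0.0, 0.0, 1.0]] [[-0.999, -0.021, 0.042, 360.746], [-0.044, 0.722, -0.69, 1016.479], [-0.016, -0.691, -0.722, 1146.39], [0.0, 0.0, 0.0, 1.0]]
{'t': 0.1, 'q': array([-1.46148842e+00,  2.07396566e-01,  1.54283373e+00, -3.40940954e-05,
        1.39350760e+00, -1.50540954e-01]), 'dq': array([-0.00163773, -0.00369816, -0.00200084, -0.00066531,  0.00051044,
       -0.00065307]), 'tau': array([-8.87369060e-04, -3.84089112e+01, -2.92550308e+01, -3.42088360e-04,
        4.83137526e-03, -2.33818264e-05]), 'tool_pos': array([ 147.61913182, -555.0293564 ,  241.19603929]), 'ee_rot': array([-3.13946664e+00, -2.88561814e-04,  2.59854599e-01]), 'contact_force': array([ 0.13868678,  0.19932427, -0.47736194]), 'ft_torque': array([-0.02342342,  0.00861998, -0.01684492]), 'gripper_width': 1.0018408470320688}
```

View pics/top0b.png

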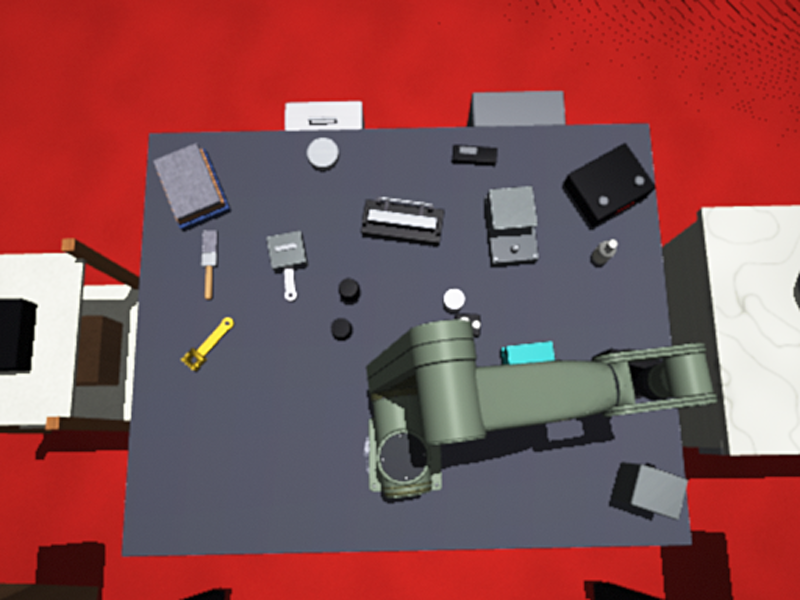

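View pics/side0b.png

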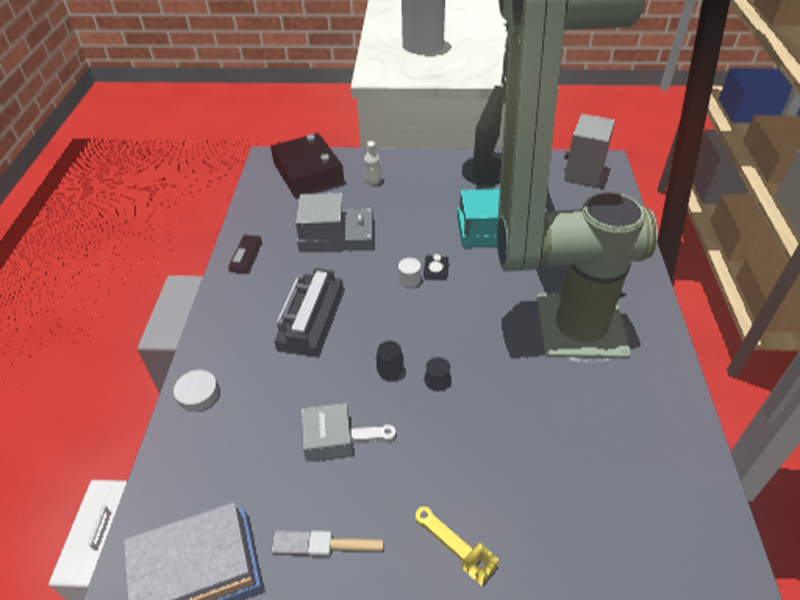

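Top view (800 px scale): cover (287,250) with the tail to (290,297), drive (513,225), bar (402,220). The turquoise drive and yellow arm are look-alikes. I'll crop in next.

```bash
cat >> h.py <<'E'
def montage(specs,f,cols=3,W=264,H=298):
    tiles=[]
    for im,x0,y0,s in specs:
        w,h=W//s,H//s
        c=cv2.resize(im[y0:y0+h,x0:x0+w],None,fx=s,fy=s,interpolation=cv2.INTER_CUBIC)
        t=np.zeros((H,W,3),np.uint8); t[:c.shape[0],:c.shape[1]]=c
        for u in range(x0-x0%10+10,x0+w,10):
            cv2.line(t,(int((u-x0+.5)*s),0),(int((u-x0+.5)*s),5),(0,255,255),1); cv2.putText(t,str(u),(int((u-x0)*s)-6,15),0,.32,(0,255,255),1)
        for v in range(y0-y0%10+10,y0+h,10):
            cv2.line(t,(0,int((v-y0+.5)*s)),(5,int((v-y0+.5)*s)),(0,255,255),1); cv2.putText(t,str(v),(7,int((v-y0+.5)*s)+3),0,.32,(0,255,255),1)
        tiles.append(cv2.copyMakeBorder(t,1,1,1,1,cv2.BORDER_CONSTANT,value=(0,0,255)))
    rows=[np.hstack(tiles[i:i+cols]) for i in range(0,len(tiles),cols)]
    cv2.imwrite(f,np.vstack(rows))
E
python3 - <<'E'
from h import *
a=cv2.imread("pics/top0.png");b=cv2.imread("pics/side0.png")
montage([(a,164,145,6),(a,306,114,5),(a,226,118,4),(b,188,250,4),(b,186,118,5),(b,172,166,4)],"pics/m1.png")
E
```

```text
(no output)
```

View pics/m1.png

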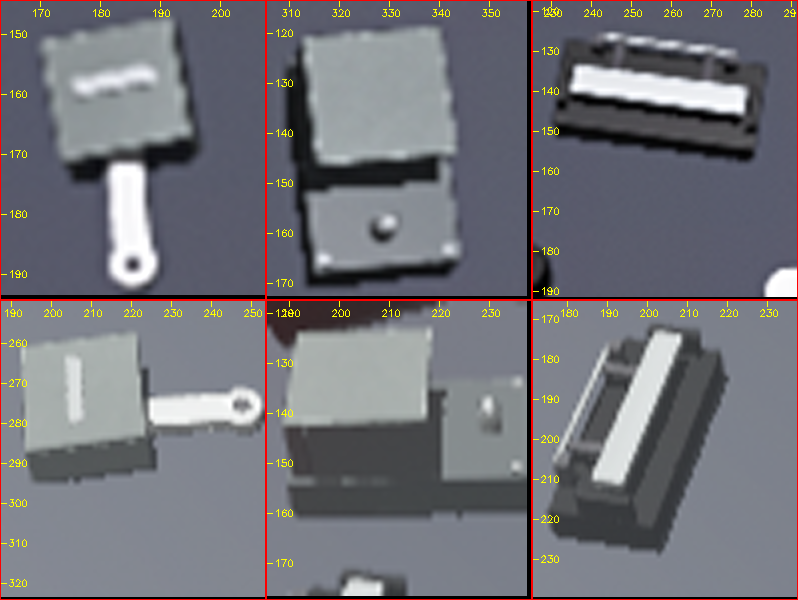

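```bash
cat >> h.py <<'E'
from scipy.optimize import least_squares
def fit(pts,x0,name=""):
    # pts: (cam, local xyz, pixel)
    def r(p):
        c,s=np.cos(p[2]),np.sin(p[2]);o=[]
        for n,l,uv in pts: o+=list(proj(n,[p[0]+c*l[0]-s*l[1],p[1]+s*l[0]+c*l[1],l[2]])-uv)
        return np.array(o)
    s=least_squares(r,x0,loss="soft_l1",x_scale=[1,1,.01]); print(name,s.x.round(3));print(r(s.x).reshape(-1,2).round(1).tolist()); return s.x
E
cat > f1.py <<'E'
from h import *
T,S="top","side"
# cover: mouth at -x
cov=[(T,(41,48,48),(170.2,151.2)),(T,(41,-48,48),(192.2,147.5)),(T,(-52,-48,48),(195.7,167.2)),(T,(-52,48,48),(173.8,170.8)),
(S,(41,48,48),(195,284.5)),(S,(41,-48,48),(193,261.5)),(S,(-52,-48,48),(221.5,257.3)),(S,(-52,48,48),(223.2,281.8))]
g=ray(T,(184,160),48);cv=fit(cov,[g[0],g[1],0],"cover")
fit(cov[:4],cv,"cT");fit(cov[4:],cv,"cS")
for n,uv in((T,(185.3,188.5)),(S,(248.2,275.3))): print("boss",n,ray(n,uv,16).round(1))
for n,uv in((T,(184.5,174)),(S,(227,276.6))): print("tailbar",n,ray(n,uv,16).round(1))
G=[(T,(160,60,98),(311.9,122.3)),(T,(160,-60,98),(339.3,118.9)),(T,(45,-60,98),(343.1,143.9)),(T,(45,60,98),(316.5,146.5)),(T,(0,0,64),(329.7,157.7)),(T,(-35,65,40),(315.3,166.3)),(T,(-35,-65,40),(343.7,165.1)),
(S,(160,-60,98),(192.5,122.9)),(S,(45,-60,98),(218.7,123.3)),(S,(45,60,98),(217.7,140.9)),(S,(160,60,98),(189.3,141.9)),(S,(0,0,64),(229.7,137.7))]
g=ray(T,(329.7,157.7),64);gv=fit(G,[g[0],g[1],0],"drive")
fit(G[:7],gv,"dT");fit(G[7:],gv,"dS")
B=[(T,(15,95,68),(235.2,133.5)),(T,(15,-95,68),(278.7,139.5)),(T,(-15,-95,68),(278.2,146.2)),(T,(-15,95,68),(234.7,140.2)),
(S,(15,-95,68),(200.5,173.5)),(S,(-15,-95,68),(208.2,173.8)),(S,(-15,95,68),(194,212)),(S,(15,95,68),(186,210.8))]
g=ray(T,(257,140),68);bv=fit(B,[g[0],g[1],0],"bar");fit(B[:4],bv,"bT");fit(B[4:],bv,"bS")
E
python3 f1.py
```

```text
cover [5.68730e+02 3.23515e+02 1.80000e-01]
[[0.3, 0.0], [-0.1, -0.5], [-0.1, -0.2], [0.1, 0.5], [-1.2, 1.8], [-0.1, -1.4], [0.3, -0.7], [1.0, 0.6]]
cT [5.68543e+02 3.23707e+02 1.70000e-01]
[[0.4, -0.1], [-0.1, -0.4], [-0.2, -0.0], [-0.1, 0.5]]
cS [5.68594e+02 3.23385e+02 1.92000e-01]
[[-1.0, 1.9], [-0.2, -1.3], [0.2, -0.9], [1.2, 0.4]]
boss top [438.3 316.4  16. ]
boss side [439.1 313.8  16. ]
tailbar top [504. 321.  16.]
tailbar side [506.5 320.9  16. ]
drive [ 5.51909e+02 -3.16100e+02  7.50000e-02]
[[0.4, -1.1], [0.5, -0.2], [0.3, 0.0], [-1.0, -0.0], [-0.1, -0.2], [-0.3, 1.8], [0.8, 0.2], [-0.8, 0.9], [0.2, -0.3], [0.2, 0.2], [-0.0, 0.1], [0.2, 0.2]]
dT [ 5.51774e+02 -3.16025e+02  8.30000e-02]
[[0.1, -0.9], [0.2, -0.3], [0.2, -0.1], [-1.1, 0.1], [-0.1, -0.2], [-0.2, 2.0], [0.9, 0.1]]
dS [ 5.51875e+02 -3.16416e+02  5.80000e-02]
[[-0.5, 0.5], [0.5, -0.5], [-0.0, 0.1], [-0.2, -0.3], [0.2, 0.2]]
bar [ 6.4038e+02 -3.6500e-01 -1.4300e-01]
[[0.1, 0.0], [-0.3, -1.0], [-0.6, -1.1], [-0.3, -0.2], [0.7, -0.3], [0.6, 0.4], [0.3, -0.5], [0.0, -0.4]]
bT [ 6.37731e+02 -1.55100e+00 -1.63000e-01]
[[0.5, 0.2], [-0.0, 0.0], [-0.4, -0.2], [-0.0, -0.0]]
bS [ 6.41699e+02  8.98000e-01 -1.32000e-01]
[[0.0, -0.0], [-0.1, 0.5], [0.2, -0.3], [-0.1, -0.1]]
```

```bash
cat >> h.py <<'E'
def delta(target,yaw,frm=None,fyaw=None):
    o=observe(); p=o["tool_pos"] if frm is None else np.array(frm,float); r=o["ee_rot"]; y=r[2] if fyaw is None else fyaw
    if frm is None: print("t",o["t"].__round__(2),"pos",p.round(1),"rot",np.round(r,3),"F",o["contact_force"].round(1),"w",round(o["gripper_width"],3))
    d=np.array(target,float)-p; c,s=np.cos(y),np.sin(y)
    print("->",target,"delta cm",[round((c*d[0]+s*d[1])/10,2),round((s*d[0]-c*d[1])/10,2),round(-d[2]/10,2)],"spin",round(-(yaw-y),3))
E
python3 - <<'E'
from h import *
P=[(147.6,-555,241),(370,-345,241),(500,-90,241),(480,190,230),(465.5,317.7,100)]
for a,b in zip(P,P[1:]): delta(b,.26,a,.26)
E
```

```text
-> (370, -345, 241) delta cm [np.float64(26.89), np.float64(-14.58), np.float64(-0.0)] spin -0.0
-> (500, -90, 241) delta cm [np.float64(19.12), np.float64(-21.3), np.float64(-0.0)] spin -0.0
-> (480, 190, 230) delta cm [np.float64(5.27), np.float64(-27.57), np.float64(1.1)] spin -0.0
-> (465.5, 317.7, 100) delta cm [np.float64(1.88), np.float64(-12.71), np.float64(13.0)] spin -0.0
```

>>> arm_command(
  commands=[
    {"grip": 1, "delta_pos": [4, -2.2, 0], "spin": 0},
    {"grip": 1, "delta_pos": [9.5, -5.2, 0], "spin": 0},
    {"grip": 1, "delta_pos": [15, -8.2, 0], "spin": 0},
    {"grip": 1, "delta_pos": [20.5, -11.2, 0], "spin": 0},
    {"grip": 1, "delta_pos": [26, -14.2, 0], "spin": 0},
  ],
)

```text
t: 0.72
tool_pos: [363.0, -350.3, 241.9]
ee_rot: [-3.141, 0.0, 0.259]
contact_force: [0.8, -1.4, 0.1]
gripper_width: 0.999
```

>>> arm_command(
  commands=[
    {"grip": 1, "delta_pos": [4, -4.3, 0], "spin": 0},
    {"grip": 1, "delta_pos": [8, -8.6, 0], "spin": 0},
    {"grip": 1, "delta_pos": [12, -12.9, 0], "spin": 0},
    {"grip": 1, "delta_pos": [16, -17.2, 0], "spin": 0},
    {"grip": 1, "delta_pos": [20, -21.5, 0], "spin": 0},
  ],
)

```text
t: 1.35
tool_pos: [500.5, -91.0, 242.0]
ee_rot: [-3.142, 0.0, 0.26]
contact_force: [1.0, -1.3, -0.2]
gripper_width: 1.0
```

>>> arm_command(
  commands=[
    {"grip": 1, "delta_pos": [1, -5.5, 0], "spin": 0},
    {"grip": 1, "delta_pos": [2, -11, 0], "spin": 0},
    {"grip": 1, "delta_pos": [3, -16.5, 0], "spin": 0},
    {"grip": 1, "delta_pos": [4, -22, 0], "spin": 0},
    {"grip": 1, "delta_pos": [5, -27.5, 1], "spin": 0},
  ],
)

```text
t: 1.98
tool_pos: [477.9, 187.6, 232.8]
ee_rot: [3.141, -0.002, 0.26]
contact_force: [0.6, 0.5, -0.5]
gripper_width: 0.998
```

>>> arm_command(
  commands=[
    {"grip": 1, "delta_pos": [0.5, -4, 3], "spin": 0.09},
    {"grip": 1, "delta_pos": [1, -8, 6], "spin": 0.17},
    {"grip": 1, "delta_pos": [1.5, -12, 10], "spin": 0.17},
    {"grip": 1, "delta_pos": [1.9, -12.7, 13], "spin": 0.17},
    {"grip": 1, "delta_pos": [1.9, -12.7, 13], "spin": 0.17},
  ],
)

```text
t: 2.6
tool_pos: [460.6, 312.7, 98.9]
ee_rot: [3.139, 0.007, 0.091]
contact_force: [0.5, -0.5, 0.3]
gripper_width: 1.0
```

```bash
python3 -c "
from h import *
delta((465.5,317.7,13),.09)"
```

```text
t 2.6 pos [460.6 312.7  98.9] rot [3.139 0.007 0.091] F [ 0.5 -0.5  0.3] w 1.0
-> (465.5, 317.7, 13) delta cm [np.float64(0.53), np.float64(-0.46), np.float64(8.59)] spin 0.001
```

>>> arm_command(
  commands=[
    {"grip": 1, "delta_pos": [0.5, -0.4, 3], "spin": 0},
    {"grip": 1, "delta_pos": [0.5, -0.4, 6], "spin": 0},
    {"grip": 1, "delta_pos": [0.5, -0.4, 8], "spin": 0},
    {"grip": 1, "delta_pos": [0.5, -0.4, 8.4], "spin": 0},
    {"grip": 1, "delta_pos": [0.5, -0.4, 8.4], "spin": 0},
  ],
)

```text
t: 3.22
tool_pos: [469.2, 317.7, 19.6]
ee_rot: [-3.141, -0.002, 0.089]
contact_force: [-0.6, -0.7, -0.3]
gripper_width: 0.998
```

>>> arm_command(
  commands=[
    {"grip": -1, "delta_pos": [0, 0, 0], "spin": 0},
    {"grip": -1, "delta_pos": [0, 0, 0], "spin": 0},
    {"grip": -1, "delta_pos": [0, 0, 0], "spin": 0},
    {"grip": -1, "delta_pos": [0, 0, 0], "spin": 0},
    {"grip": -1, "delta_pos": [0, 0, 0], "spin": 0},
  ],
  force=50,
)

```text
t: 3.85
tool_pos: [468.6, 317.9, 18.9]
ee_rot: [-3.141, -0.001, 0.09]
contact_force: [-0.2, -0.9, 4.4]
gripper_width: 0.266
```

Run:
```python
from h import *
delta((295,300,15),.09)
a=snap("top","pics/top1.png");b=snap("side","pics/side1.png")
montage([(a,150,140,4),(b,190,230,4)],"pics/m2.png",2)
```

```text
t 3.85 pos [468.6 317.9  18.9] rot [-3.141e+00 -1.000e-03  9.000e-02] F [-0.2 -0.9  4.4] w 0.266
-> (295, 300, 15) delta cm [np.float64(-17.45), np.float64(0.23), np.float64(0.39)] spin -0.0
```

View pics/m2.png

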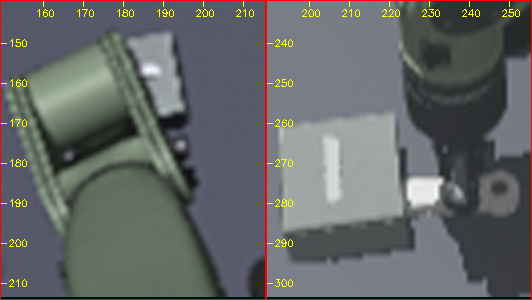

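>>> arm_command(
  commands=[
    {"grip": -0.1, "delta_pos": [0, 0, 0], "spin": 0},
    {"grip": -0.1, "delta_pos": [0, 0, 0], "spin": 0},
    {"grip": -0.1, "delta_pos": [0, 0, 0.5], "spin": 0},
    {"grip": -0.1, "delta_pos": [0, 0, 0.5], "spin": 0},
    {"grip": -1, "delta_pos": [0, 0, 0.5], "spin": 0},
  ],
)

```text
t: 4.58
tool_pos: [468.0, 317.6, 13.2]
ee_rot: [3.141, 0.001, 0.09]
contact_force: [-2.4, -1.9, 2.4]
gripper_width: 0.264
```

>>> arm_command(
  commands=[
    {"grip": -1, "delta_pos": [0, 0, 0], "spin": 0},
    {"grip": -1, "delta_pos": [0, 0, 0], "spin": 0},
    {"grip": -1, "delta_pos": [0, 0, 0], "spin": 0},
    {"grip": -1, "delta_pos": [0, 0, 0], "spin": 0},
    {"grip": -1, "delta_pos": [-1, 0, 0], "spin": 0},
  ],
)

```text
t: 5.2
tool_pos: [458.5, 316.9, 13.3]
ee_rot: [-3.141, -0.001, 0.089]
contact_force: [-0.4, -0.4, -2.4]
gripper_width: 0.265
```

>>> arm_command(
  commands=[
    {"grip": -1, "delta_pos": [-1, 0, 0], "spin": 0},
    {"grip": -1, "delta_pos": [-2, 0, 0], "spin": 0},
    {"grip": -1, "delta_pos": [-3, 0, 0], "spin": 0},
    {"grip": -1, "delta_pos": [-4, 0, 0], "spin": 0},
    {"grip": -1, "delta_pos": [-5, 0, 0], "spin": 0},
  ],
)

```text
t: 5.82
tool_pos: [407.7, 312.3, 13.3]
ee_rot: [3.142, -0.0, 0.09]
contact_force: [2.1, 0.1, -2.0]
gripper_width: 0.266
```

>>> arm_command(
  commands=[
    {"grip": -1, "delta_pos": [-1, 0, 0], "spin": 0},
    {"grip": -1, "delta_pos": [-2, 0, 0], "spin": 0},
    {"grip": -1, "delta_pos": [-3, 0, 0], "spin": 0},
    {"grip": -1, "delta_pos": [-4, 0, 0], "spin": 0},
    {"grip": -1, "delta_pos": [-4, 0, 0], "spin": 0},
  ],
)

```text
t: 6.45
tool_pos: [367.4, 308.6, 13.2]
ee_rot: [3.141, 0.001, 0.09]
contact_force: [-0.3, 0.4, -1.0]
gripper_width: 0.265
```

>>> arm_command(
  commands=[
    {"grip": 0.2, "delta_pos": [0, 0, 0], "spin": 0},
    {"grip": 0.2, "delta_pos": [0, 0, 0], "spin": 0},
    {"grip": 0.2, "delta_pos": [0, 0, 0], "spin": 0},
    {"grip": 0.2, "delta_pos": [0, 0, -3], "spin": 0},
    {"grip": 1, "delta_pos": [0, 0, -8], "spin": 0},
  ],
)

```text
t: 7.08
tool_pos: [367.0, 307.7, 92.3]
ee_rot: [3.139, 0.005, 0.089]
contact_force: [0.7, -0.1, 0.5]
gripper_width: 0.791
```

Run:
```python
from h import *
delta((465,315,95),.09)
a=snap("top","pics/top2.png");b=snap("side","pics/side2.png")
montage([(a,150,140,4),(b,188,240,4),(b,210,260,6)],"pics/m3.png",3)
```

```text
t 7.08 pos [367.  307.7  92.3] rot [3.139 0.005 0.089] F [ 0.7 -0.1  0.5] w 0.791
-> (465, 315, 95) delta cm [np.float64(9.83), np.float64(0.15), np.float64(-0.27)] spin -0.001
```

View pics/m3.png

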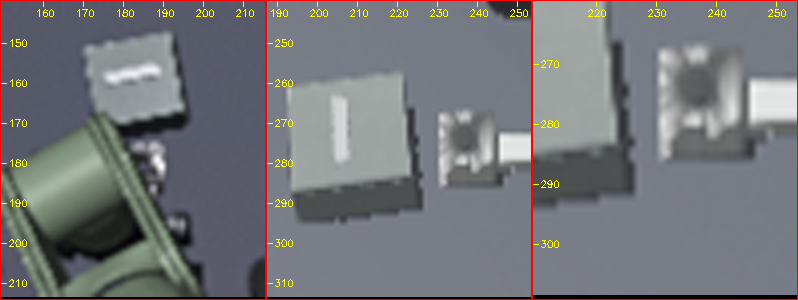

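Run:
```python
from h import *
for uv in((237,273.7),(237.4,274.0)): print(ray("side",uv,34).round(1))
h=ray("side",(237.2,273.9),34)
delta((h[0],h[1],30),.09)
```

```text
[473.6 320.4  34. ]
[472.2 321.5  34. ]
t 7.17 pos [372.9 311.2  98.7] rot [-3.137 -0.011  0.09 ] F [0.9 0.6 0.1] w 0.953
-> (np.float64(472.8935134095982), np.float64(321.1163042391445), 30) delta cm [np.float64(10.04), np.float64(-0.09), np.float64(6.87)] spin -0.0
```

>>> arm_command(
  commands=[
    {"grip": 1, "delta_pos": [4, 0, 0], "spin": 0},
    {"grip": 1, "delta_pos": [8, 0, 0], "spin": 0},
    {"grip": 1, "delta_pos": [10.4, 0, 0], "spin": 0},
    {"grip": 1, "delta_pos": [10.4, 0, 3], "spin": 0},
    {"grip": 1, "delta_pos": [10.4, 0, 5], "spin": 0},
  ],
)

```text
t: 7.8
tool_pos: [471.9, 317.5, 41.4]
ee_rot: [3.141, 0.002, 0.089]
contact_force: [-0.7, 0.1, 0.0]
gripper_width: 1.0
```

>>> arm_command(
  commands=[
    {"grip": 1, "delta_pos": [0, 0, 1.5], "spin": 0},
    {"grip": 1, "delta_pos": [0, 0, 2.3], "spin": 0},
    {"grip": 1, "delta_pos": [0, 0, 2.3], "spin": 0},
    {"grip": -1, "delta_pos": [0, 0, 2.3], "spin": 0},
    {"grip": -1, "delta_pos": [0, 0, 2.3], "spin": 0},
  ],
  force=40,
)

```text
t: 8.43
tool_pos: [472.8, 318.5, 21.2]
ee_rot: [-3.141, -0.002, 0.09]
contact_force: [-0.1, 0.2, 0.6]
gripper_width: 0.605
```

>>> arm_command(
  commands=[
    {"grip": -1, "delta_pos": [0, 0, 0], "spin": 0},
    {"grip": -1, "delta_pos": [0, 0, 0], "spin": 0},
    {"grip": -1, "delta_pos": [0, 0, 0], "spin": 0},
    {"grip": -1, "delta_pos": [0, 0, 0], "spin": 0},
    {"grip": -1, "delta_pos": [0, 0, 0], "spin": 0},
  ],
  force=70,
)

```text
t: 9.05
tool_pos: [473.2, 318.6, 21.5]
ee_rot: [-3.141, -0.002, 0.09]
contact_force: [0.4, 0.2, 5.6]
gripper_width: 0.502
```

Run:
```python
from h import *
b=cv2.imread("pics/side2.png")
for n,uv,z in (("top",(321,223),98),("top",(354,219),98),("top",(291,192),52),("top",(299,207),26)): print(uv,ray(n,uv,z).round(0))
a=cv2.imread("pics/top2.png")
montage([(a,270,110,2),(a,310,200,5),(b,180,70,2)],"pics/m4.png",3)
delta((440,-324,250),.09)
```

```text
(321, 223) [ 263. -260.   98.]
(354, 219) [ 277. -397.   98.]
(291, 192) [ 405. -144.   52.]
(299, 207) [ 344. -179.   26.]
t 9.05 pos [473.2 318.6  21.5] rot [-3.141e+00 -2.000e-03  9.000e-02] F [0.4 0.2 5.6] w 0.502
-> (440, -324, 250) delta cm [np.float64(-9.07), np.float64(63.7), np.float64(-22.85)] spin -0.0
```

View pics/m4.png

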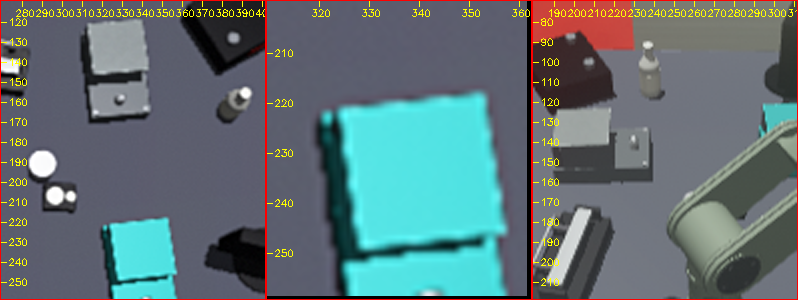

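>>> arm_command(
  commands=[
    {"grip": -1, "delta_pos": [0, 0, -3], "spin": 0},
    {"grip": -1, "delta_pos": [0, 0, -8], "spin": 0},
    {"grip": -1, "delta_pos": [0, 0, -13], "spin": 0},
    {"grip": -1, "delta_pos": [0, 0, -18.5], "spin": 0},
    {"grip": -1, "delta_pos": [0, 0, -23], "spin": 0},
  ],
)

```text
t: 9.68
tool_pos: [471.8, 317.9, 251.5]
ee_rot: [3.142, 0.0, 0.09]
contact_force: [0.0, -0.1, -3.6]
gripper_width: 0.499
```

>>> arm_command(
  commands=[
    {"grip": -1, "delta_pos": [-0.4, 5, 0], "spin": -0.16},
    {"grip": -1, "delta_pos": [-0.8, 11, 0], "spin": -0.32},
    {"grip": -1, "delta_pos": [-1.2, 17, 0], "spin": -0.48},
    {"grip": -1, "delta_pos": [-1.6, 23, 0], "spin": -0.64},
    {"grip": -1, "delta_pos": [-2, 29, 0], "spin": -0.8},
  ],
)

```text
t: 10.3
tool_pos: [477.3, 31.2, 249.2]
ee_rot: [-3.14, 0.001, 0.882]
contact_force: [1.6, 0.5, -2.4]
gripper_width: 0.502
```

>>> arm_command(
  commands=[
    {"grip": -1, "delta_pos": [-4.5, 3.2, 0], "spin": -0.16},
    {"grip": -1, "delta_pos": [-9, 6.4, 0], "spin": -0.32},
    {"grip": -1, "delta_pos": [-13.5, 9.6, 0], "spin": -0.48},
    {"grip": -1, "delta_pos": [-18, 12.8, 0], "spin": -0.64},
    {"grip": -1, "delta_pos": [-22.5, 16.4, 0], "spin": -0.8},
  ],
)

```text
t: 10.92
tool_pos: [459.2, -245.9, 249.0]
ee_rot: [-3.14, -0.002, 1.681]
contact_force: [-0.1, 0.1, -2.2]
gripper_width: 0.505
```

>>> arm_command(
  commands=[
    {"grip": -1, "delta_pos": [-3, -1, 0], "spin": -0.16},
    {"grip": -1, "delta_pos": [-5, -2, 0], "spin": -0.32},
    {"grip": -1, "delta_pos": [-6, -3, 0], "spin": -0.48},
    {"grip": -1, "delta_pos": [-6, -3.2, 0], "spin": -0.64},
    {"grip": -1, "delta_pos": [-6, -3.2, 0], "spin": -0.8},
  ],
)

```text
t: 11.55
tool_pos: [433.8, -307.5, 248.6]
ee_rot: [3.141, -0.004, 2.481]
contact_force: [0.6, 0.8, -1.8]
gripper_width: 0.498
```

>>> arm_command(
  commands=[
    {"grip": -1, "delta_pos": [0, 0, 0], "spin": -0.16},
    {"grip": -1, "delta_pos": [0, 0, 0], "spin": -0.32},
    {"grip": -1, "delta_pos": [0, 0, 0], "spin": -0.48},
    {"grip": -1, "delta_pos": [0, 0, 0], "spin": -0.64},
    {"grip": -1, "delta_pos": [0, 0, 0], "spin": -0.73},
  ],
)

```text
t: 12.18
tool_pos: [434.1, -307.2, 248.7]
ee_rot: [3.139, -0.002, -3.073]
contact_force: [0.6, 0.5, -1.7]
gripper_width: 0.503
```

Run:
```python
from h import *
print(observe()["q"].round(2))
delta((425,-325.5,92.5),3.217)
a=snap("top","pics/top3.png");b=snap("side","pics/side3.png")
montage([(a,270,100,2),(b,180,80,2),(b,190,110,4)],"pics/m5.png",3)
```

```text
[-0.78  0.11  1.64 -0.    1.4  -2.42]
t 12.18 pos [ 434.1 -307.2  248.7] rot [ 3.139e+00 -2.000e-03 -3.073e+00] F [ 0.6  0.5 -1.7] w 0.503
-> (425, -325.5, 92.5) delta cm [np.float64(1.03), np.float64(-1.76), np.float64(15.62)] spin -6.29
```

View pics/m5.png

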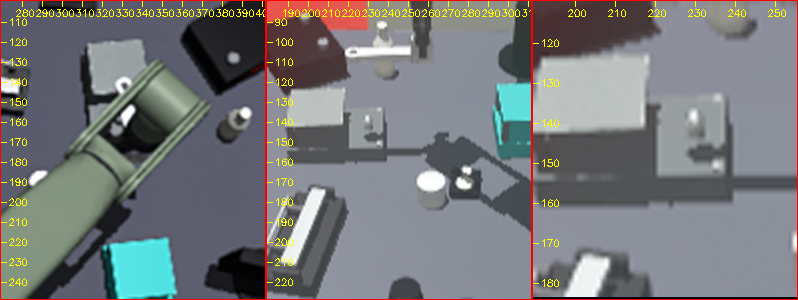

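>>> arm_command(
  commands=[
    {"grip": -1, "delta_pos": [0.4, -0.8, 3], "spin": -0.007},
    {"grip": -1, "delta_pos": [1, -1.75, 7], "spin": -0.007},
    {"grip": -1, "delta_pos": [1, -1.75, 11], "spin": -0.007},
    {"grip": -1, "delta_pos": [1, -1.75, 14.5], "spin": -0.007},
    {"grip": -1, "delta_pos": [1, -1.75, 15.6], "spin": -0.007},
  ],
)

```text
t: 12.9
tool_pos: [424.0, -324.1, 91.0]
ee_rot: [3.136, -0.005, -3.071]
contact_force: [0.4, 0.4, -2.9]
gripper_width: 0.497
```

Run:
```python
from h import *
b=snap("side","pics/side4.png");a=snap("top","pics/top4.png")
delta((552,-316,92.5),-3.066)
montage([(b,205,105,5),(b,192,118,6),(a,306,110,5)],"pics/m6.png",3)
```

```text
t 13.0 pos [ 425.2 -325.2   92.9] rot [ 3.139e+00 -2.000e-03 -3.071e+00] F [ 0.9  0.7 -2.2] w 0.503
-> (552, -316, 92.5) delta cm [np.float64(-12.71), np.float64(0.02), np.float64(0.04)] spin -0.005
```

View pics/m6.png

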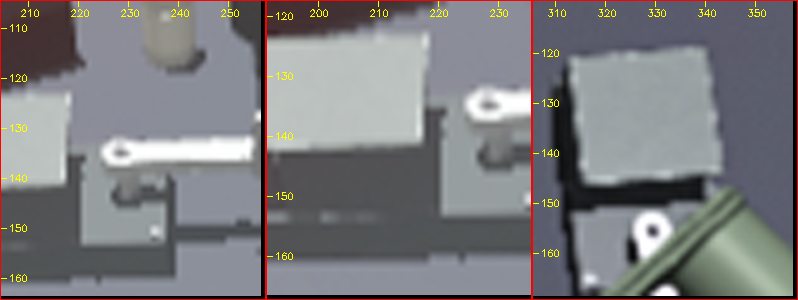

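Run:
```python
from h import *
print(ray("side",(228.3,134.8),87.4).round(1),ray("top",(329.7,155.3),87.4).round(1))
print("shaft",ray("side",(229.7,137.7),64).round(1),ray("top",(329.7,157.7),64).round(1))
a=cv2.imread("pics/top4.png");b=cv2.imread("pics/side4.png")
# bright blob centroid of boss/tail tip
for n,im,(x0,y0,x1,y1) in(("side",b,(222,128,262,142)),("top",a,(322,146,338,166))):
    g=im[y0:y1,x0:x1].min(2); m=(g>200); ys,xs=np.nonzero(m); print(n,xs.min()+x0,xs.max()+x0,ys.min()+y0,ys.max()+y0); print(g[:, :18])
```

```text
[ 556.2 -307.5   87.4] [ 555.  -313.1   87.4]
shaft [ 552.8 -317.6   64. ] [ 551.1 -316.5   64. ]
side 225 256 128 137
[[139 138 139 138 139 138 138 138 138 138 138 139 139 138 138 138 138 139]
 [138 139 139 139 138 139 138 138 138 138 138 139 139 138 139 138 139 138]
 [139 139 139 139 139 138 138 139 138 139 138 138 138 138 139 138 138 138]
 [140 140 139 140 140 139 139 139 139 139 139 139 138 139 138 139 139 138]
 [140 140 140 140 139 177 180 179 159 154 139 130 158 159 159 159 158 149]
 [144 144 145 163 203 233 210 219 241 228 217 213 224 224 224 224 224 220]
 [150 151 151 213 247 228 190 206 246 255 255 255 255 254 255 254 254 254]
 [151 152 152 227 255 204 139 143 192 255 255 255 255 255 255 255 254 254]
 [151 152 152 189 245 245 218 225 240 244 236 233 232 228 228 227 227 227]
 [152 151 151 139 197 224 228 234 225 183 174 161 157 143 142 140 140 141]
 [151 151 152 141 134 129 132 132 131 130 132 132 132 132 131 132 132 131]
 [151 151 151 144 135 133 132 132 133 128 128 138 139 139 129 130 114 134]
 [151 151 151 151 144 144 132 129 129 123 127 148 148 149 138 142  83 119]
 [151 
[... 730 characters left out ...]
 229 255 219 130 128 121  99]
 [141 143 137 118 221 255 228 102 101 219 255 205 132 114  91  95]
 [142 143 120  75 176 255 254 222 212 238 218 150 111  83  87 119]
 [145 145 104  26  97 238 255 255 248 221 156 112  83  87 118 114]
 [146 145 107  19  53 224 255 255 228 160 112  88  96 119 115  70]
 [143 148 108  21  42 198 253 221 158 110  90 100 125 114  70  43]
 [144 145 108  26  33 148 193 142  98  92 111 132 125  67  37  67]
 [145 146 130  78  72 128 136  98  88 113 122 111  78  36  56  88]
 [145 144 135 117 116 117  92  94 117 121  93  54  31  47  76  91]
 [143 138 128 127 114  86  88 118 120  84  45  24  35  59  78  84]
 [140 133 127 115  88  88 118 118  74  29  18  24  38  56  69  76]]
```

Run:
```python
from h import *
b=cv2.imread("pics/side4.png").min(2).astype(float)
for u in (236,240,244,248,252):
    col=b[129:142,u]; w=np.clip(col-170,0,None); print(u,(w@np.arange(129,142)/w.sum()).round(2))
c,s=np.cos(.0705),np.sin(.0705)
def P(n,x,y,z): return proj(n,[425.2+c*x-s*y,-325.2+s*x+c*y,z]).round(2)
for x in(30,50,80,105,132): print(x,P("side",x,0,87.4),P("side",x,0,84),P("top",x,0,87.4))
print("shaft exp",proj("side",[552,-316.1,64]),proj("top",[552,-316.1,64]))
```

```text
236 134.52
240 134.51
244 134.43
248 134.17
252 134.24
30 [252.92 132.8 ] [252.94 133.45] [333.3  177.93]
50 [248.09 132.94] [248.12 133.59] [332.71 173.36]
80 [240.86 133.15] [240.9 133.8] [331.83 166.56]
105 [234.83 133.33] [234.88 133.98] [331.1  160.92]
132 [228.32 133.52] [228.37 134.17] [330.32 154.86]
shaft exp [229.85673728 137.93397393] [329.58996952 157.49176465]
```

Run:
```python
from h import *
a=cv2.imread("pics/top2.png").min(2);b=cv2.imread("pics/side2.png").min(2)
print(a[152:164,322:338]);print(b[132:146,222:238])
# predicted outline of shaft cylinder (r=11 bottom z40-57, top z64)
for n in("top","side"):
    for z in(40,57,64): print(n,z,[proj(n,[552+dx,-316.1+dy,z]).round(1).tolist() for dx,dy in((11,0),(-11,0),(0,11),(0,-11))])
```

```text
[[142 143 143 142 143 141 143 141 140 139 139 138 139 138 138 137]
 [141 141 141 140 139 140 138 139 140 138 138 137 136 137 136 135]
 [140 140 139 137 138 139 138 138 138 137 139 138 136 135 136 136]
 [142 140 140 140 139 140 139 136 137 135 135 138 137 137 136 135]
 [142 142 142 141 139 141 146 150 146 131 128 137 137 136 137 136]
 [142 140 142 142 135 122 137 182 206 170 122 134 137 136 138 135]
 [143 142 142 143 117  91 140 194 214 181 129 137 137 137 138 137]
 [142 142 143 142 106  62 112 144 147 135 127 138 138 137 137 137]
 [141 142 144 145 105  42  51  62  67  99 134 140 139 138 136 137]
 [144 143 143 144 130  81  38  39  76 124 141 141 140 139 137 137]
 [143 142 144 144 144 130 108 108 124 143 143 141 140 139 140 138]
 [143 143 142 143 145 144 144 143 144 143 142 140 140 141 141 140]]
[[114 114 114 113 113 114 113 114 113 113 113 114 114 114 114 113]
 [117 118 119 119 120 117 117 116 117 124 124 125 126 144 158 121]
 [123 124 125 125 126 123 123 123 123 130 131 132 133 158 173 130]
 [125 125 125 124 125 125 125 125 125 125 125 124 125 134 135 129]
 [125 124 124 125 125 125 1
[... 378 characters left out ...]
25 125 125 125 124 124 117 104  98  92  82 124 125 125 124 128]
 [124 125 125 124 124 125 117 100  98  82  76 124 125 124 124 128]
 [125 124 124 125 125 125 122 112 111 101 100 124 124 124 125 127]
 [125 124 124 125 125 125 125 124 124 124 124 125 124 125 125 126]]
top 40 [[328.6, 156.6], [328.9, 161.4], [326.2, 159.1], [331.3, 159.0]]
top 57 [[329.2, 155.5], [329.5, 160.4], [326.8, 158.0], [331.9, 157.9]]
top 64 [[329.5, 155.1], [329.7, 159.9], [327.1, 157.5], [332.1, 157.4]]
side 40 [[227.6, 142.3], [232.8, 142.4], [230.0, 144.1], [230.5, 140.7]]
side 57 [[227.4, 139.2], [232.6, 139.3], [229.7, 140.9], [230.2, 137.6]]
side 64 [[227.2, 137.9], [232.5, 138.0], [229.6, 139.6], [230.1, 136.3]]
```

>>> arm_command(
  commands=[
    {"grip": -1, "delta_pos": [-2, -0.3, -0.2], "spin": -0.005},
    {"grip": -1, "delta_pos": [-4.5, -0.35, -0.2], "spin": -0.005},
    {"grip": -1, "delta_pos": [-7, -0.35, -0.2], "spin": -0.005},
    {"grip": -1, "delta_pos": [-9, -0.35, -0.2], "spin": -0.005},
    {"grip": -1, "delta_pos": [-10, -0.35, -0.2], "spin": -0.005},
  ],
)

```text
t: 13.62
tool_pos: [528.2, -323.2, 98.5]
ee_rot: [-3.139, 0.003, -3.064]
contact_force: [-0.5, 0.2, -2.0]
gripper_width: 0.501
```

>>> arm_command(
  commands=[
    {"grip": -1, "delta_pos": [-1, 0, 0], "spin": 0},
    {"grip": -1, "delta_pos": [-2, 0, 0], "spin": 0},
    {"grip": -1, "delta_pos": [-2.85, 0, 0], "spin": 0},
    {"grip": -1, "delta_pos": [-2.85, 0, 0], "spin": 0},
    {"grip": -1, "delta_pos": [-2.85, 0, 0], "spin": 0},
  ],
)

```text
t: 14.25
tool_pos: [554.2, -320.3, 96.1]
ee_rot: [3.141, -0.001, -3.065]
contact_force: [-0.4, -0.7, -1.8]
gripper_width: 0.501
```

Run:
```python
from h import *
b=snap("side","pics/side5.png");a=snap("top","pics/top5.png")
delta((553.5,-319.5,94.5),-3.066)
o=observe()["tool_pos"]
montage([(b,205,105,5),(b,215,115,7),(a,306,110,5)],"pics/m7.png",3)
c,s=np.cos(.075),np.sin(.075)
for z in(107,73): print([proj("side",[o[0]+c*x-s*y,o[1]+s*x+c*y,z]).round(1).tolist() for x,y in((-22,22),(22,22),(-22,-22),(22,-22))])
```

```text
t 14.35 pos [ 554.1 -320.3   96.1] rot [ 3.141e+00 -1.000e-03 -3.065e+00] F [-0.2  1.  -2.7] w 0.499
-> (553.5, -319.5, 94.5) delta cm [np.float64(0.05), np.float64(0.08), np.float64(0.16)] spin 0.001
[[234.1, 132.3], [223.3, 132.6], [234.2, 125.7], [223.6, 126.0]]
[[234.5, 138.8], [223.9, 139.1], [234.6, 132.1], [224.2, 132.5]]
```

View pics/m7.png

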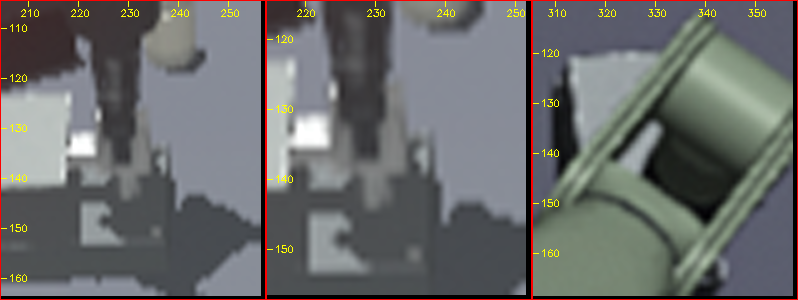

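>>> arm_command(
  commands=[
    {"grip": -1, "delta_pos": [0.05, 0.08, 0.4], "spin": 0},
    {"grip": -1, "delta_pos": [0.05, 0.08, 0.8], "spin": 0},
    {"grip": -1, "delta_pos": [0.05, 0.08, 1.1], "spin": 0},
    {"grip": -1, "delta_pos": [0.05, 0.08, 1.3], "spin": 0},
    {"grip": -1, "delta_pos": [0.05, 0.08, 1.3], "spin": 0},
  ],
)

```text
t: 14.98
tool_pos: [553.8, -319.4, 82.9]
ee_rot: [3.141, -0.0, -3.065]
contact_force: [0.5, -0.4, -2.8]
gripper_width: 0.501
```

```bash
python3 -c "
from h import *
delta((553.5,-319.5,61.5),-3.066);print(observe()['ft_torque'])"
```

```text
t 14.97 pos [ 553.8 -319.4   82.9] rot [ 3.141 -0.    -3.065] F [ 0.5 -0.4 -2.8] w 0.501
-> (553.5, -319.5, 61.5) delta cm [np.float64(0.03), np.float64(-0.0), np.float64(2.14)] spin 0.001
[0.02163241 0.08838466 0.00887422]
```

>>> arm_command(
  commands=[
    {"grip": -1, "delta_pos": [0, 0, 0.15], "spin": 0},
    {"grip": -1, "delta_pos": [0, 0, 0.3], "spin": 0},
    {"grip": -1, "delta_pos": [0, 0, 0.45], "spin": 0},
    {"grip": -1, "delta_pos": [0, 0, 0.5], "spin": 0},
    {"grip": -1, "delta_pos": [0, 0, 0.5], "spin": 0},
  ],
)

```text
t: 15.6
tool_pos: [553.9, -319.5, 78.2]
ee_rot: [3.142, -0.0, -3.065]
contact_force: [-0.0, -0.6, -2.8]
gripper_width: 0.499
```

>>> arm_command(
  commands=[
    {"grip": -1, "delta_pos": [0, 0, 0.2], "spin": 0},
    {"grip": -1, "delta_pos": [0, 0, 0.4], "spin": 0},
    {"grip": -1, "delta_pos": [0, 0, 0.6], "spin": 0},
    {"grip": -1, "delta_pos": [0, 0, 0.8], "spin": 0},
    {"grip": -1, "delta_pos": [0, 0, 0.8], "spin": 0},
  ],
)

```text
t: 16.23
tool_pos: [553.8, -319.4, 69.9]
ee_rot: [3.141, -0.0, -3.065]
contact_force: [0.5, -0.1, -1.8]
gripper_width: 0.498
```

>>> arm_command(
  commands=[
    {"grip": -1, "delta_pos": [0, 0, 0.2], "spin": 0},
    {"grip": -1, "delta_pos": [0, 0, 0.4], "spin": 0},
    {"grip": -1, "delta_pos": [0, 0, 0.6], "spin": 0},
    {"grip": -1, "delta_pos": [0, 0, 0.7], "spin": 0},
    {"grip": -1, "delta_pos": [0, 0, 0.7], "spin": 0},
  ],
)

```text
t: 16.85
tool_pos: [553.9, -319.5, 63.1]
ee_rot: [3.141, -0.0, -3.065]
contact_force: [-0.4, -0.8, -1.5]
gripper_width: 0.497
```

Run:
```python
from h import *
b=snap("side","pics/side6.png")
delta((553.5,-319.5,61.5),-3.066);print(observe()['ft_torque'])
montage([(b,205,105,5),(b,215,115,7)],"pics/m8.png",2)
```

```text
t 16.9 pos [ 553.9 -319.5   63.2] rot [ 3.142 -0.    -3.065] F [-0.2  0.3 -2.1] w 0.499
-> (553.5, -319.5, 61.5) delta cm [np.float64(0.04), np.float64(0.01), np.float64(0.17)] spin 0.001
[0.01638744 0.04219622 0.02489223]
```

View pics/m8.png

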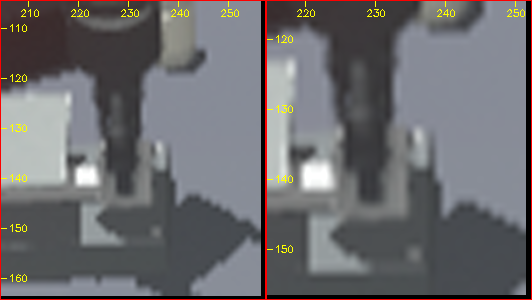

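Hub is down around the shaft with its near base at about row 145 and no contact force yet. I'll keep lowering until contact.

>>> arm_command(
  commands=[
    {"grip": -1, "delta_pos": [0, 0, 0.1], "spin": 0},
    {"grip": -1, "delta_pos": [0, 0, 0.2], "spin": 0},
    {"grip": -1, "delta_pos": [0, 0, 0.25], "spin": 0},
    {"grip": -1, "delta_pos": [0, 0, 0.25], "spin": 0},
    {"grip": -1, "delta_pos": [0, 0, 0.25], "spin": 0},
  ],
)

```text
t: 17.52
tool_pos: [554.1, -319.6, 61.5]
ee_rot: [-3.141, 0.0, -3.065]
contact_force: [-2.1, 1.1, 5.1]
gripper_width: 0.499
```

>>> arm_command(
  commands=[
    {"grip": 0.6, "delta_pos": [0, 0, 0], "spin": 0},
    {"grip": 0.6, "delta_pos": [0, 0, 0], "spin": 0},
    {"grip": 0.6, "delta_pos": [0, 0, 0], "spin": 0},
    {"grip": 0.6, "delta_pos": [0, 0, -1.5], "spin": 0},
    {"grip": 0.6, "delta_pos": [0, 0, -4], "spin": 0},
  ],
)

```text
t: 18.15
tool_pos: [553.4, -319.1, 100.9]
ee_rot: [3.14, -0.001, -3.065]
contact_force: [0.2, 0.2, 0.0]
gripper_width: 0.803
```

>>> arm_command(
  commands=[
    {"grip": 0.6, "delta_pos": [0, 0, -3], "spin": 0},
    {"grip": 0.6, "delta_pos": [0, 0, -8], "spin": 0},
    {"grip": -1, "delta_pos": [0, 0, -11], "spin": 0},
    {"grip": -1, "delta_pos": [0.5, 5, -11], "spin": 0},
    {"grip": -1, "delta_pos": [1, 11, -11], "spin": 0},
  ],
)

```text
t: 18.77
tool_pos: [536.1, -210.8, 213.0]
ee_rot: [-3.14, 0.003, -3.067]
contact_force: [1.2, 1.7, -0.1]
gripper_width: 0.161
```

Run:
```python
from h import *
print(observe()["q"].round(2))
delta((640,-2,120),-3.286)
b=snap("side","pics/side7.png");a=snap("top","pics/top7.png")
montage([(b,205,110,5),(b,215,118,7),(a,306,110,5)],"pics/m9.png",3)
```

```text
[-0.52  0.23  1.57  0.    1.33 -2.17]
t 18.77 pos [ 536.1 -210.8  213. ] rot [-3.140e+00  3.000e-03 -3.067e+00] F [ 1.2  1.7 -0.1] w 0.161
-> (640, -2, 120) delta cm [np.float64(-11.92), np.float64(20.05), np.float64(9.3)] spin 0.219
```

View pics/m9.png

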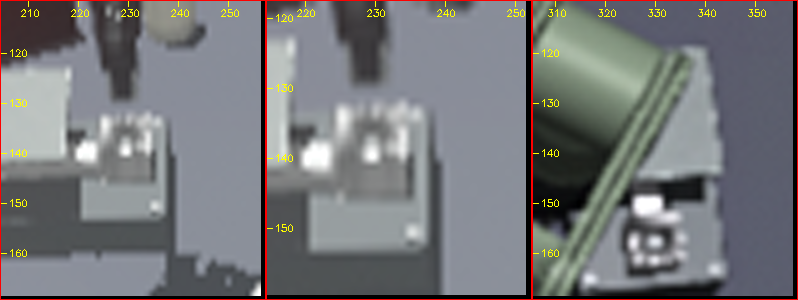

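Arm is seated: the shaft top shows in the bore (side ≈ 230,138), the hub base sits on the gearbox top, and the tail is under the guard. Next, the bar.

>>> arm_command(
  commands=[
    {"grip": -1, "delta_pos": [-2.5, 4.2, 0], "spin": 0.05},
    {"grip": -1, "delta_pos": [-5.2, 8.8, 1], "spin": 0.1},
    {"grip": -1, "delta_pos": [-8, 13.5, 3], "spin": 0.16},
    {"grip": -1, "delta_pos": [-10.5, 17.5, 6], "spin": 0.22},
    {"grip": -1, "delta_pos": [-11.9, 20, 9], "spin": 0.22},
  ],
)

```text
t: 19.5
tool_pos: [640.8, -0.3, 121.4]
ee_rot: [3.141, 0.003, 3.0]
contact_force: [-0.1, 0.1, 0.3]
gripper_width: -0.001
```

Run:
```python
from h import *
b=snap("side","pics/side8.png");a=snap("top","pics/top8.png")
delta((640,-2,82),-3.286)
montage([(b,165,150,4),(b,185,165,6),(a,226,110,4)],"pics/m10.png",3)
```

```text
t 19.6 pos [637.2   0.9 117.2] rot [ 3.141 -0.007  3.002] F [-0.9 -1.3  0.1] w -0.001
-> (640, -2, 82) delta cm [np.float64(-0.32), np.float64(-0.25), np.float64(3.52)] spin 6.288
```

View pics/m10.png

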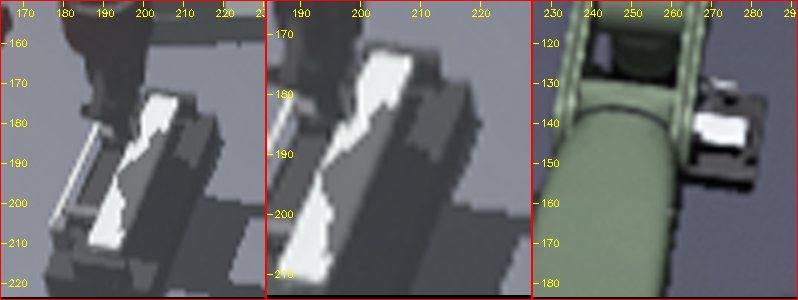

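>>> arm_command(
  commands=[
    {"grip": -1, "delta_pos": [-0.2, -0.2, 1], "spin": 0},
    {"grip": -1, "delta_pos": [-0.2, -0.2, 2], "spin": 0},
    {"grip": -1, "delta_pos": [-0.2, -0.2, 3], "spin": 0},
    {"grip": -1, "delta_pos": [-0.2, -0.2, 3.4], "spin": 0},
    {"grip": -1, "delta_pos": [-0.2, -0.2, 3.4], "spin": 0},
  ],
)

```text
t: 20.23
tool_pos: [640.2, -4.7, 86.4]
ee_rot: [3.142, -0.001, 2.998]
contact_force: [0.6, -0.2, 0.1]
gripper_width: -0.001
```

Run:
```python
from h import *
print(proj("side",(637.2,.9,106)).round(1))
b=snap("side","pics/side9.png")
delta((640,-2,72),3.0)
```

```text
[197.4 184.5]
t 20.27 pos [640.6  -4.6  86.9] rot [-3.142  0.     2.998] F [-0.3 -0.   0.7] w 0.0
-> (640, -2, 72) delta cm [np.float64(0.09), np.float64(0.25), np.float64(1.49)] spin -0.002
```

Run:
```python
from h import *
b=cv2.imread("pics/side9.png")
o=observe()["tool_pos"];c,s=np.cos(-.145),np.sin(-.145)
for z in(76,): 
  for x,y in((11,14),(-11,14),(-11,-14)): print(x,y,proj("side",[o[0]+c*x-s*y,o[1]+s*x+c*y,z]).round(1))
print("barmid",proj("side",(640.4,-.4,68)).round(1))
montage([(b,178,165,8),(b,165,150,4)],"pics/m11.png",2)
```

```text
11 14 [193.7 191.5]
-11 14 [199.5 192.3]
-11 -14 [201.7 186.8]
barmid [197.9 191.5]
```

View pics/m11.png

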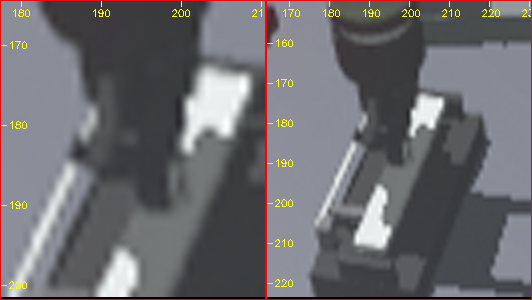

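>>> arm_command(
  commands=[
    {"grip": -1, "delta_pos": [0.1, 0.25, 0.3], "spin": 0},
    {"grip": -1, "delta_pos": [0.1, 0.25, 0.5], "spin": 0},
    {"grip": -1, "delta_pos": [0.1, 0.25, 0.7], "spin": 0},
    {"grip": -1, "delta_pos": [0.1, 0.25, 0.9], "spin": 0},
    {"grip": -1, "delta_pos": [0.1, 0.25, 1], "spin": 0},
  ],
)

```text
t: 20.9
tool_pos: [639.7, -1.6, 77.0]
ee_rot: [3.141, -0.001, 2.998]
contact_force: [-2.8, 1.1, 3.4]
gripper_width: -0.0
```

>>> arm_command(
  commands=[
    {"grip": -1, "delta_pos": [0, 0, 0.1], "spin": 0},
    {"grip": -1, "delta_pos": [0, 0, 0.2], "spin": 0},
    {"grip": -1, "delta_pos": [0, 0, 0.3], "spin": 0},
    {"grip": -1, "delta_pos": [0, 0, 0.4], "spin": 0},
    {"grip": -1, "delta_pos": [0, 0, 0.4], "spin": 0},
  ],
)

```text
t: 21.52
tool_pos: [639.3, -1.5, 72.6]
ee_rot: [3.141, -0.002, 2.998]
contact_force: [-5.4, 1.7, 4.9]
gripper_width: 0.001
```

>>> arm_command(
  commands=[
    {"grip": -1, "delta_pos": [0, 0, 0.05], "spin": 0},
    {"grip": -1, "delta_pos": [0, 0, 0.1], "spin": 0},
    {"grip": -1, "delta_pos": [0, 0, 0.15], "spin": 0},
    {"grip": -1, "delta_pos": [0, 0, 0.15], "spin": 0},
    {"grip": -1, "delta_pos": [0, 0, 0.15], "spin": 0},
  ],
)

```text
t: 22.15
tool_pos: [639.2, -1.5, 71.3]
ee_rot: [3.142, -0.002, 2.999]
contact_force: [-5.9, 1.2, 6.0]
gripper_width: -0.0
```

>>> arm_command(
  commands=[
    {"grip": -1, "delta_pos": [0, 0, 0.05], "spin": 0},
    {"grip": -1, "delta_pos": [0, 0, 0.1], "spin": 0},
    {"grip": -1, "delta_pos": [0, 0, 0.1], "spin": 0},
    {"grip": -1, "delta_pos": [0, 0, 0.1], "spin": 0},
    {"grip": -1, "delta_pos": [0, 0, 0.1], "spin": 0},
  ],
)

```text
t: 22.78
tool_pos: [639.2, -1.5, 70.8]
ee_rot: [3.142, -0.002, 2.999]
contact_force: [-6.4, 1.3, 8.2]
gripper_width: -0.0
```

Run:
```python
from h import *
b=snap("side","pics/side10.png");r=cv2.imread("pics/side0.png")
o=observe();print(o["t"],o["tool_pos"].round(1),o["contact_force"].round(1),o["ft_torque"].round(2))
montage([(r,180,190,8),(b,180,190,8),(b,190,165,8),(r,190,165,8)],"pics/m12.png",2)
```

```text
22.825 [639.2  -1.5  70.8] [-6.1  1.1  8.5] [0.25 1.09 0.02]
```

View pics/m12.png

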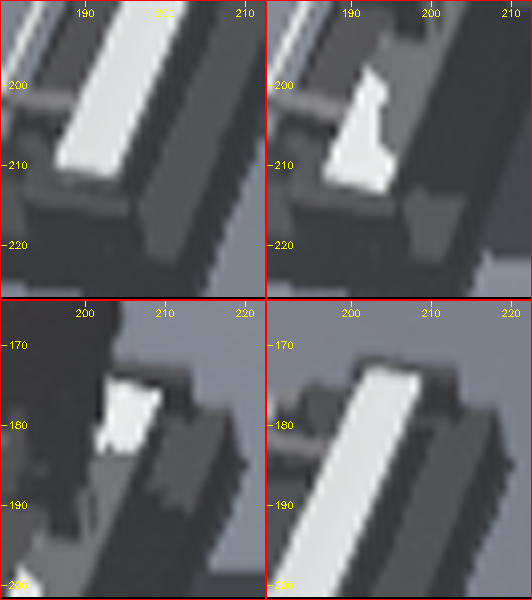

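Both ends dropped about 2 px (near corner row 211.5→213.8, far 173.2→175.2), so the bar is level. The force rise to 8 N shows the stop. Now I release.

>>> arm_command(
  commands=[
    {"grip": -1, "delta_pos": [0, 0, -0.6], "spin": 0},
    {"grip": -1, "delta_pos": [0, 0, -1.4], "spin": 0},
    {"grip": -1, "delta_pos": [0, 0, -4], "spin": 0},
    {"grip": -1, "delta_pos": [0, 0, -8], "spin": 0},
    {"grip": -1, "delta_pos": [0, 0, -12], "spin": 0},
  ],
)

```text
t: 23.45
tool_pos: [640.5, -2.2, 191.2]
ee_rot: [-3.141, 0.001, 2.998]
contact_force: [-0.8, 0.0, 0.1]
gripper_width: 0.002
```

>>> arm_command(
  commands=[
    {"grip": -1, "delta_pos": [4, 0, -2], "spin": 0},
    {"grip": -1, "delta_pos": [8, 0, -2], "spin": 0},
    {"grip": -1, "delta_pos": [12, 0, -2], "spin": 0},
    {"grip": -1, "delta_pos": [15, 0, -2], "spin": 0},
    {"grip": -1, "delta_pos": [15, 0, -2], "spin": 0},
  ],
)

```text
t: 24.08
tool_pos: [490.5, 19.8, 210.3]
ee_rot: [-3.141, 0.001, 2.999]
contact_force: [-0.2, -0.2, 0.1]
gripper_width: -0.004
```

Run:
```python
from h import *
b=snap("side","pics/side11.png");a=snap("top","pics/top11.png");r=cv2.imread("pics/side0.png")
delta((500,0,200),3.0)
d=lambda x0,y0,x1,y1:np.abs(b[y0:y1,x0:x1].astype(int)-r[y0:y1,x0:x1]).mean().round(1)
print("bar ends diff",d(180,200,200,220),d(196,168,215,180),"canister/lens",d(250,160,290,185),d(235,215,295,255),"cover",d(190,255,222,295))
cv2.imwrite("pics/s11.png",cv2.resize(b,(800,600)))
```

```text
t 24.18 pos [492.7  19.3 210.9] rot [-3.141e+00  3.000e-03  2.998e+00] F [ 0.6 -0.   0.3] w 0.0
-> (500, 0, 200) delta cm [np.float64(-1.0), np.float64(-1.81), np.float64(1.09)] spin -0.002
bar ends diff 4.0 4.7 canister/lens 4.8 13.3 cover 5.0
```

View pics/s11.png

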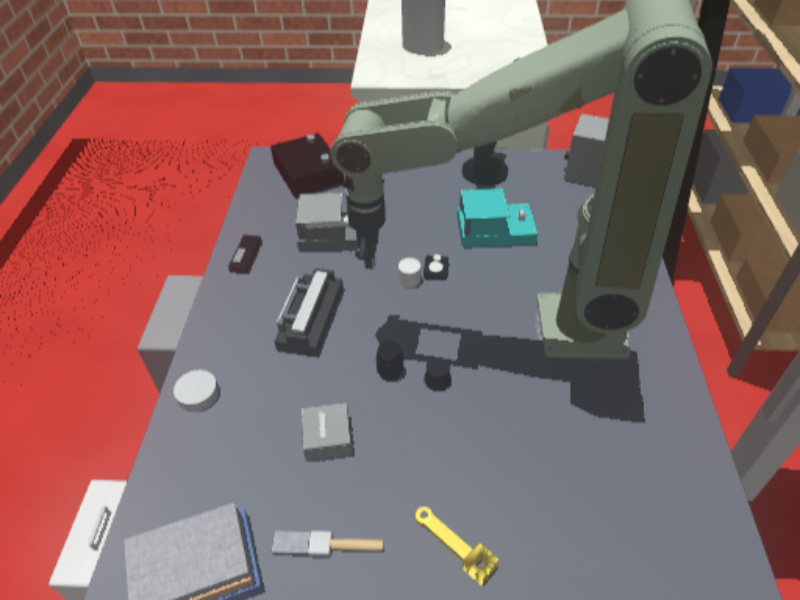

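The bar is back up (around 300,310), and all the other objects are where they were. Handing in.

```bash
python3 -c "
from rig import robot;print(robot.finish_job())"
```

```text
the job is handed in; nothing more can be done
None
```

The job is done and handed in at about 24 s. The focus arm is seated on the drive with its tail under the guard, and the exposure was made.

- **Drawing out and seating:** I drew the arm out by its tail, released it on the clear table, and took it again by the hub. I slid its tail in under the guard and lowered it until it met the gearbox. Contact came at tool height 61.5 mm, the same offset above the gearbox top as when I picked it up off the table. The picture after release showed the shaft in the bore, the hub flat on the gearbox and the tail under the guard.
- **Exposure:** I pressed the bar at its middle until the force rose to about 8 N, which marked the stop. A picture showed both ends down by the same amount, about 2 pixels. It was fully down for about 1 s; this is timed from the depth estimate, since the joint itself can't be read. The last picture shows it back up.
- **Other objects:** By eye, they are all where they started in the last side picture. A pixel comparison agreed around the bar, cover and canister. Around the lens and loupe it differed more, and I put that down to the robot's shadow.
- **Disagreements:** The cameras and the robot differed by 2–4 mm near the drive, which I corrected before lowering the arm. My shaft measurement and the insertion agreed after that, with no side force on the way down.
- **Pictures:** I viewed 14, which is four over the budget of 10.

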